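# Raise the display ladder one rung

### The job

Take the blue top bar of the little extending display ladder, raise its sliding section until the yellow lock clears the red rung, then lower it gently until you feel the lock seat on the red rung and take the weight, and only then let go. Do not drop the section or press hard on the lock, and leave the goods around it where they stand.

Things in the scene. Friction and masses are not known exactly. Their poses are not given: they have to be found in the camera images.
- stand: Fixed lower section of the ladder: dark steel foot plate 150 x 200 x 10 mm, two slotted aluminium posts 155 mm high at its y = +78 and -78 mm, joined by a steel lower rung and a red upper rung (10 mm round bars along y, at x = 0). Origin on the table under the rungs' middle; z up, x from the sliding section towards the rungs.
- lower_rung (a point): Middle of the plain steel lower rung, axis 45 mm above the table. The lock rests on it at the start.
- slot (a point): Middle between the lower ends of the post slots, 105 mm above the table. The red rung is clamped in the slots 0 to 35 mm above this point, at a height that differs each time and no pose reports: seen, or felt when the lock lands. The seat is thus 60 to 95 mm above the start. The lock has a rubber mount, 1 mm per 9 N; over 16 N on a rung is too hard (dropped, or pressed some mm past touch).
- fly: Sliding section: two steel rails with the blue top bar, in the plane x = -20 mm of the stand, 0.46 to 0.64 kg with its lock. It only moves straight up and down (0.5 N rubbing), up to a top stop at 128 mm. Axes as the stand's; origin at the stand's origin (within 1 mm) at the start, when it rests on the lower rung, and rising with the section.
- lock (a point): Pivot of the yellow lock pawl on the sliding section. Its arm, 6 mm thick, reaches 27 mm forward over the rungs; a brass counterweight behind keeps it level. Going up, a rung folds the arm down (hardly felt, about 1 N) and it swings back level 12 to 22 mm above its seat there; 117 mm above the start it is clear whatever the rung's height. Coming down on a rung it cannot fold.
- grip (a point): Centre of the blue top bar of the sliding section: 14 mm thick along the stand's x, 138 mm long along its y, 22 mm high, 192 mm above the table at the start. Free all round at its middle, and for 40 mm below it. Pinch it from above across the 14 mm.
- mug: Blue mug, 76 mm wide, 85 mm high, a bystander. Origin: centre of its underside.
- vase: Terracotta vase, 76 mm wide, 125 mm high, a bystander. Origin: centre of its underside.
- bowl: White bowl, 110 mm wide, 45 mm high, a bystander. Origin: centre of its underside.

How it is judged (in metres and radians):
On the way, in this order (a step that is already met when the one before it is completed fails the run):
1. the sliding section is raised past where it could rest on the lower rung (z of fly in the frame of stand above 0.05 m), for 0.1 s.
2. still held, the section is brought to rest with its lock seated on the red rung and carrying load (z of fly in the frame of stand above 0.055 m and contact force between fly and stand above 2.5 N and contact force between the fingers and fly above 1 N and linear speed of fly below 0.006 m/s), for 0.2 s.
At the end, for the whole second after the job is handed in: The sliding section is at rest, more than 55 mm above its start, with its lock seated on the red rung and carrying its weight (more than 2 N on the rung), let go (z of fly in the frame of stand above 0.055 m and contact force between fly and stand above 2 N and linear speed of fly below 0.01 m/s); the robot touches nothing.
It fails at once if a rung is loaded with more than 16 N (lock dropped or rammed onto it) (contact force between fly and stand above 16 N).
It fails at once if the mug is pushed more than 25 mm or tipped over (distance of mug from where it was at the start of the episode above 0.025 m or angle between mug's own z axis and vertical above 0.35 rad).
It fails at once if the vase is pushed more than 25 mm or tipped over (distance of vase from where it was at the start of the episode above 0.025 m or angle between vase's own z axis and vertical above 0.35 rad).
It fails at once if the bowl is pushed more than 25 mm or tipped over (distance of bowl from where it was at the start of the episode above 0.025 m or angle between bowl's own z axis and vertical above 0.35 rad).
It also fails if it takes over 43 s, if anything falls off the work surface, if the arm or the gripper's body presses on something with over 40 N, if the wrist force passes 120 N, or if a joint passes its speed limit or range.

### The arm

A 6-joint arm with a two-finger parallel gripper is mounted at the origin on the work surface. World frame = base frame: x ahead of the robot, y to its left, z up, the work surface at z = 0. Lengths are in mm, angles in rad, forces in N, time in s.
With the tool pointing down it reaches from about 350 to 775 mm from the base axis. Payload 7.3 kg.
Tool frame: the origin (TCP) lies on the front face of the gripper's body, between the roots of the fingers; the fingertips stand 66 mm ahead of it and the grasp point (between the pads) lies 47 mm ahead of it (bot.tip_extent is the distance from the TCP to the fingertips, in mm); z points along the fingers, y is the line along which they close (so a half turn about z gives the same grasp; the last joint's range is limited). The gripper opens to 92 mm and grips with 3 to 60 N. Pads are 19 mm wide; open, the fingers measure 130 mm over their backs; the gripper's body (75 mm by 190 mm) begins 47 mm behind the grasp point.
Start: joints at [1.145, 0.342, 1.524, -0, 1.275, -0.146], TCP at [144.968, 504.602, 292.241] pointing down, gripper open.
Joint ranges: [-2.53, 2.53], [-0.77, 2.02], [0.04, 2.7], [-1, 4.14], [0.28, 2.66], [-3.11, 3.11]. Speed limits (rad/s): [2.57, 2.57, 3.14, 3.14, 3.14, 3.14].

### API

Orientations are given as [roll, pitch, yaw] about the fixed x, y, z axes, in that order (R = Rz(yaw) Ry(pitch) Rx(roll)).
In Python, from plant import readout, viewer, order, bot gives the robot as it stands.
- The arm moves only by the shell command python3 -m creep 'ROWS'. ROWS is text: rows parted by semicolons, each of 7 numbers parted by spaces: the shift along the world's x, y, z in m, then the turn, a rotation vector about the world's x, y, z in rad, then the opening in per cent of the stroke, from 0 (shut) to 100 (fully open). A call has 1 to 8 rows; each row shifts and turns the commanded pose from where the row before left it; what a row does not reach is not made up. A row lasts 1/12 s, in which the tool goes at most 41.7 mm and 7.16 degrees, less where a joint would pass 70% of its speed; a pose out of reach is approached as far as the arm can. A call is refused whole if a number of a shift passes 0.0417 or a number of a turn 0.125, either way. A call with a gripper value outside its range is refused whole. The fingers move at their own pace and stop on an object; the grip force is fixed at half the most. Time passes only in rows, so rows that do not move let the fingers close. It gives the time, the measured TCP pose, the force, the opening and the grip force at its end, in the units of the state.
- readout.get_obs(): the state, without advancing time (a new reading comes with each control period).
- viewer.capture(name): name is "scene" or "side" or "wrist"; returns the picture (384x512x3 uint8, red, green, blue); there is no depth.
- viewer.camera_info(name): a dict with "fx", "fy", "cx", "cy" (pixels), "origin" and "rotation" of the camera in the world. Camera axes: x right, y up, looking along -z (the intrinsics and any distortion apply to the point x, -y, -z); pixel columns grow to the right and rows downward; lengths in mm; the calibration is good to about 2 mm. A picture is of the moment at which its call begins: read the wrist's pose just before it. camera_info takes no time and is no camera call; for the wrist camera it gives the pose at the moment of the call.
- order.close_job(): hands the job in; it is judged then, once.
The state is a dict: "time": time; "joint_positions": joint angles; "dq": joint speeds; "tau": joint torques, N m; "tool_pos": TCP position; "tcp_rot": TCP orientation; "contact_force": force on the tool from outside, world axes, zero at the start; "moment": the same for the moment, N m; "grip_width": finger opening in mm; "finger_force": force on a finger pad.
Only numpy, scipy, OpenCV 4.12 (cv2) and the standard library are available. Lean on these libraries where they do the work, as an engineer would, in place of code of your own. Each camera call takes 0.05 s, during which the arm holds its last target. There are 200 camera calls.

## Working session

There is one attempt and no reset: what is moved stays moved. The work goes in short steps, Python scripts to look and compute and a shell command to move; the robot and the scene stay as the last step left them, time stands still between calls to the robot, and variables do not carry over. Pictures are saved under pics/ and viewed, at most 10 in all, crops included, and the job is handed in when it is done.

```bash
mkdir -p pics; ls; python3 - <<'E'
from plant import readout, viewer, order, bot
import cv2,numpy as np
o=readout.get_obs();print(o)
for n in ("scene","side"):
    im=viewer.capture(n);cv2.imwrite(f"pics/{n}0.png",cv2.cvtColor(im,cv2.COLOR_RGB2BGR));print(n,viewer.camera_info(n))
E
```

```text
pics
{'time': 0.0, 'joint_positions': array([ 1.14498297e+00,  3.42725592e-01,  1.52504456e+00,  2.77020992e-05,
        1.27536650e+00, -1.45993950e-01]), 'dq': array([ 0.00121639,  0.00047603,  0.00093183, -0.00042661,  0.00100009,
        0.00187875]), 'tau': array([-2.75258590e-04, -4.31251502e+01, -2.44213110e+01,  7.17507675e-02,
        5.61498245e-02, -1.34313368e-04]), 'tool_pos': array([144.83550289, 504.30446602, 291.5337729 ]), 'tcp_rot': array([-3.14006893e+00, -2.50822671e-04,  2.86176497e+00]), 'contact_force': array([-0.34785013, -0.25696308, -0.36035773]), 'moment': array([-0.01805538,  0.00673562,  0.01261508]), 'finger_force': 0.0, 'grip_width': 92.03122921950317}
scene {'fx': 347.34399034891, 'fy': 347.34399034891, 'cx': 256.11456401974806, 'cy': 190.93543421044478, 'origin': array([951.98206849, 651.92927186, 640.7802648 ]), 'rotation': array([0.95877389, 0.00352724, 2.63109933])}
side {'fx': 366.25726075633196, 'fy': 366.25726075633196, 'cx': 254.45517485122608, 'cy': 194.24244301286967, 'origin': array([286.25011392, 615.27579413, 748.5569087 ]), 'rotation': array([ 0.83537259, -0.00636803, -2.6466729 ])}
```

View pics/scene0.png

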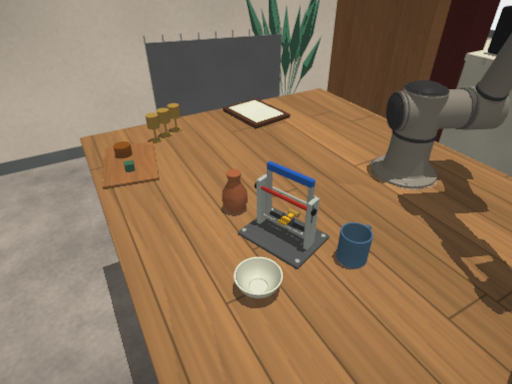

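View pics/side0.png

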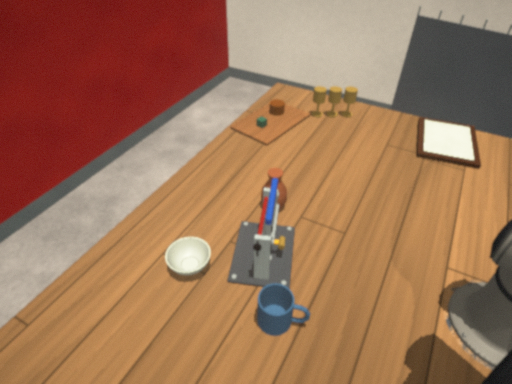

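The scene view shows the blue bar from about (268,168) to (313,183), the red rung below it, and the bowl (258,280), mug (354,245) and vase (234,195) around it. The side view looks almost along the bar, near (272,200), with the red rung at about (264,210).

```bash
cat > h.py <<'E'
import numpy as np,cv2
from scipy.spatial.transform import Rotation as R
from plant import viewer,readout
def ray(ci,u,v):
    d=np.array([(u-ci['cx'])/ci['fx'],-(v-ci['cy'])/ci['fy'],-1.])
    return np.array(ci['origin']),R.from_euler('xyz',ci['rotation']).apply(d)
def onz(ci,p,z):
    o,d=ray(ci,*p);return o+d*(z-o[2])/d[2]
def tri(rs):
    A=0;b=0
    for o,d in rs:
        d=d/np.linalg.norm(d);P=np.eye(3)-np.outer(d,d);A=A+P;b=b+P@o
    return np.linalg.solve(A,b)
def blobs(im,kind,amin=25):
    h=cv2.cvtColor(im,cv2.COLOR_RGB2HSV)
    m={'blue':cv2.inRange(h,(108,150,60),(125,255,255)),
       'red':cv2.inRange(h,(0,190,70),(4,255,255))|cv2.inRange(h,(174,190,70),(180,255,255)),
       'yellow':cv2.inRange(h,(20,150,120),(32,255,255))}[kind]
    c,_=cv2.findContours(m,cv2.RETR_EXTERNAL,cv2.CHAIN_APPROX_NONE)
    return [x for x in c if cv2.contourArea(x)>amin]
def ends(c):
    r=cv2.minAreaRect(c);b=cv2.boxPoints(r)
    i=np.argsort([np.linalg.norm(b[0]-b[1]),np.linalg.norm(b[1]-b[2])])
    return ((b[0]+b[1])/2,(b[2]+b[3])/2) if i[0]==0 else ((b[1]+b[2])/2,(b[3]+b[0])/2)
E
python3 - <<'E'
from h import *
np.set_printoptions(precision=1,suppress=True)
ims={n:cv2.cvtColor(cv2.imread(f"pics/{n}0.png"),cv2.COLOR_BGR2RGB) for n in("scene","side")}
for n,im in ims.items():
    ci=viewer.camera_info(n)
    for k,z in(('blue',195),('red',125)):
        for c in blobs(im,k):
            if cv2.contourArea(c)>5000: continue
            e=ends(c);P=[onz(ci,p,z) for p in e];d=P[0]-P[1]
            print(n,k,cv2.contourArea(c),np.array(e).ravel(),P[0],P[1],np.linalg.norm(d),np.degrees(np.arctan2(d[1],d[0])))
s=viewer.camera_info("scene");t=viewer.camera_info("side")
for nm,p,z in(('bowl',(258,268),45),('mug',(354,233),85),('vase',(234,175),125)): print(nm,onz(s,p,z))
for nm,p,z in(('bowl',(188,250),45),('mug',(274,292),85),('vase',(275,174),125)): print(nm,onz(t,p,z))
E
```

```text
scene blue 332.0 [267.  164.3 313.5 183.7] [562.6   9.3 195. ] [514.1 137.  195. ] 136.5580640672423 -69.19654014895393
scene red 69.5 [261.8 187.4 305.5 207.8] [573.7   3.2 125. ] [525.3 130.7 125. ] 136.3384296171307 -69.23272732753004
side blue 151.0 [275.  179.  268.  220.8] [556.7   4.6 195. ] [509.7 134.3 195. ] 138.01001184666174 -70.07233858396968
bowl [684.  177.9  45. ]
mug [449.7 226.1  85. ]
vase [610.3 -87.2 125. ]
bowl [697.6 186.   45. ]
mug [450.8 215.7  85. ]
vase [600.2 -91.7 125. ]
```

```bash
python3 -m creep '0.0244 -0.027 0.002 0 0 -0.0584 100;0.0244 -0.027 0.002 0 0 -0.0584 100;0.0244 -0.027 0.002 0 0 -0.0584 100;0.0244 -0.027 0.002 0 0 -0.0584 100;0.0244 -0.027 0.002 0 0 -0.0584 100;0.0244 -0.027 0.002 0 0 -0.0584 100;0.0244 -0.027 0.002 0 0 -0.0584 100;0.0244 -0.027 0.002 0 0 -0.0584 100'
python3 -m creep '0.0244 -0.027 0.002 0 0 -0.0584 100;0.0244 -0.027 0.002 0 0 -0.0584 100;0.0244 -0.027 0.002 0 0 -0.0584 100;0.0244 -0.027 0.002 0 0 -0.0584 100;0.0244 -0.027 0.002 0 0 -0.0584 100;0.0244 -0.027 0.002 0 0 -0.0584 100;0.0244 -0.027 0.002 0 0 -0.0584 100;0.0244 -0.027 0.002 0 0 -0.0584 100'
python3 -m creep '0 0 0 0 0 0 100;0 0 0 0 0 0 100'
python3 - <<'E'
from h import *
np.set_printoptions(precision=2,suppress=True)
o=readout.get_obs();print(o['tool_pos'],o['tcp_rot'],o['time'])
ci=viewer.camera_info('wrist')
im=viewer.capture('wrist');cv2.imwrite("pics/w1.png",cv2.cvtColor(im,cv2.COLOR_RGB2BGR));print(ci)
for c in blobs(im,'blue',200):
    print(cv2.minAreaRect(c))
    e=ends(c);P=[onz(ci,p,200) for p in e];d=P[0]-P[1]
    print(cv2.contourArea(c),np.array(e).ravel(),P[0],P[1],(P[0]+P[1])/2,np.linalg.norm(d),np.degrees(np.arctan2(d[1],d[0])))
E
```

```text
time: 0.77
tool_pos: [340.8, 287.0, 308.2]
tcp_rot: [-3.141, -0.0, 2.392]
contact_force: [-0.2, -0.2, -0.5]
grip_width: 91.8
finger_force: 0.0
time: 1.43
tool_pos: [536.2, 70.9, 324.0]
tcp_rot: [-3.141, -0.0, 1.924]
contact_force: [1.1, 0.2, -0.1]
grip_width: 92.0
finger_force: 0.0
time: 1.6
tool_pos: [536.0, 71.2, 323.3]
tcp_rot: [-3.14, -0.001, 1.925]
contact_force: [-0.2, 1.0, 0.3]
grip_width: 92.2
finger_force: 0.0
[535.97  71.18 323.31] [-3.14 -0.    1.92] 1.6
{'fx': 304.9761444847744, 'fy': 304.9761444847744, 'cx': 258.62050133000946, 'cy': 194.4384697271251, 'origin': array([514.  , 136.68, 416.18]), 'rotation': array([-0.26,  0.  ,  0.36])}
((254.5, 182.5), (135.0, 19.0), 90.0)
2318.0 [254.5 115.  254.5 250. ] [511.09 135.05 200.  ] [545.75  40.63 200.  ] [528.42  87.84 200.  ] 100.57904299003643 110.15510460049437
```

View pics/w1.png

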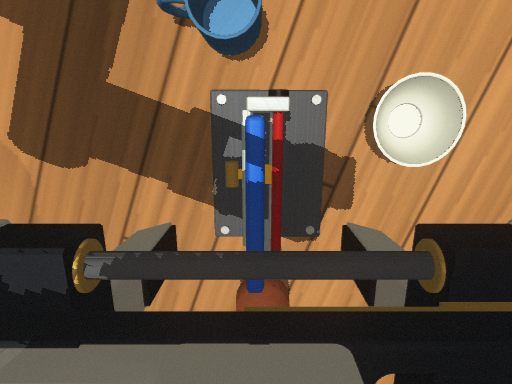

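The wrist view shows the bar upright at column 254, rows 115–292, aligned with the fingers. The red rung is at column 277, on the +n side. The gripper is 1.4 mm off laterally, so I'm correcting that, descending and closing.

```bash
python3 -m creep '-0.0013 -0.0005 -0.014 0 0 -0.002 100;0 0 -0.014 0 0 0 100;0 0 -0.014 0 0 0 100;0 0 -0.014 0 0 0 100;0 0 -0.014 0 0 0 100;0 0 -0.014 0 0 0 100;0 0 0 0 0 0 100;0 0 0 0 0 0 100'
python3 - <<'E'
from h import *
np.set_printoptions(precision=1,suppress=True)
n=np.array([.9387,.3446,0]);p0=np.array([534.9,70.3,0])
for nm in("scene","side"):
    im=cv2.cvtColor(cv2.imread(f"pics/{nm}0.png"),cv2.COLOR_BGR2RGB);ci=viewer.camera_info(nm)
    for k,off in(('blue',0),('red',20)):
        for c in blobs(im,k,15):
            if cv2.contourArea(c)>400: continue
            for q in ends(c):
                o,d=ray(ci,*q);t=((p0+off*n-o)@n)/(d@n);print(nm,k,cv2.contourArea(c),q,o+t*d)
E
```

```text
time: 2.32
tool_pos: [533.1, 73.2, 240.1]
tcp_rot: [-3.14, -0.001, 1.927]
contact_force: [-0.2, -0.9, 0.1]
grip_width: 92.0
finger_force: 0.0
scene blue 332.0 [267.  164.3] [559.3   3.9 191.2]
scene blue 332.0 [313.5 183.7] [511.5 134.  192.4]
scene red 69.5 [261.8 187.4] [578.1  10.8 131. ]
scene red 69.5 [305.5 207.8] [531.3 138.  132.2]
side blue 151.0 [275. 179.] [570.3 -26.3 167.1]
side blue 151.0 [268.  220.8] [518.  116.4 174.4]
```

The red rung's axis is at about z = 131.5, so I expect the seat about 86 mm above the start. Closing the gripper now.

```bash
python3 -m creep '0 0 0 0 0 0 0;0 0 0 0 0 0 0;0 0 0 0 0 0 0;0 0 0 0 0 0 0;0 0 0 0 0 0 0;0 0 0 0 0 0 0;0 0 0 0 0 0 0;0 0 0 0 0 0 0'; python3 -m creep '0 0 0 0 0 0 0;0 0 0 0 0 0 0;0 0 0 0 0 0 0;0 0 0 0 0 0 0'
```

```text
time: 2.98
tool_pos: [534.1, 72.0, 240.3]
tcp_rot: [3.141, 0.0, 1.925]
contact_force: [0.4, -0.2, 0.1]
grip_width: 43.4
finger_force: 0.0
time: 3.32
tool_pos: [533.8, 72.0, 240.2]
tcp_rot: [-3.141, -0.0, 1.925]
contact_force: [-14.0, -6.4, 2.4]
grip_width: 16.6
finger_force: 8.7
```

```bash
python3 -m creep '0 0 0 0 0 0 0;0 0 0 0 0 0 0;0 0 0 0 0 0 0;0 0 0 0 0 0 0'
```

```text
time: 3.65
tool_pos: [532.7, 71.6, 239.9]
tcp_rot: [-3.138, -0.0, 1.925]
contact_force: [-5.0, -3.2, 1.9]
grip_width: 13.7
finger_force: 30.0
```

```bash
python3 -m creep '-0.001 -0.0005 0 0 0 0 0;0 0 0 0 0 0 0;0 0 0.003 0 0 0 0;0 0 0.006 0 0 0 0;0 0 0.006 0 0 0 0;0 0 0.006 0 0 0 0;0 0 0.006 0 0 0 0;0 0 0 0 0 0 0'
```

```text
time: 4.32
tool_pos: [532.6, 71.6, 268.4]
tcp_rot: [-3.141, -0.0, 1.926]
contact_force: [-3.9, -1.1, -5.8]
grip_width: 13.7
finger_force: 30.0
```

```bash
python3 -m creep '0 0 0.008 0 0 0 0;0 0 0.008 0 0 0 0;0 0 0.008 0 0 0 0;0 0 0.008 0 0 0 0;0 0 0.008 0 0 0 0;0 0 0.005 0 0 0 0;0 0 0 0 0 0 0'; python3 -m creep '0 0 0.008 0 0 0 0;0 0 0.008 0 0 0 0;0 0 0.008 0 0 0 0;0 0 0.008 0 0 0 0;0 0 0.008 0 0 0 0;0 0 0.005 0 0 0 0;0 0 0.001 0 0 0 0;0 0 0 0 0 0 0'
python3 - <<'E'
from h import *
for n in("scene",):
    im=viewer.capture(n);cv2.imwrite("pics/s2.png",cv2.resize(cv2.cvtColor(im[110:270,190:390],cv2.COLOR_RGB2BGR),None,fx=4,fy=4)[:600])
E
```

```text
time: 4.9
tool_pos: [532.6, 71.5, 313.9]
tcp_rot: [-3.141, 0.0, 1.925]
contact_force: [-6.1, -1.9, -5.4]
grip_width: 13.5
finger_force: 30.0
time: 5.57
tool_pos: [532.5, 71.6, 359.9]
tcp_rot: [-3.142, 0.0, 1.925]
contact_force: [-6.6, -1.4, -5.4]
grip_width: 13.6
finger_force: 30.0
```

View pics/s2.png

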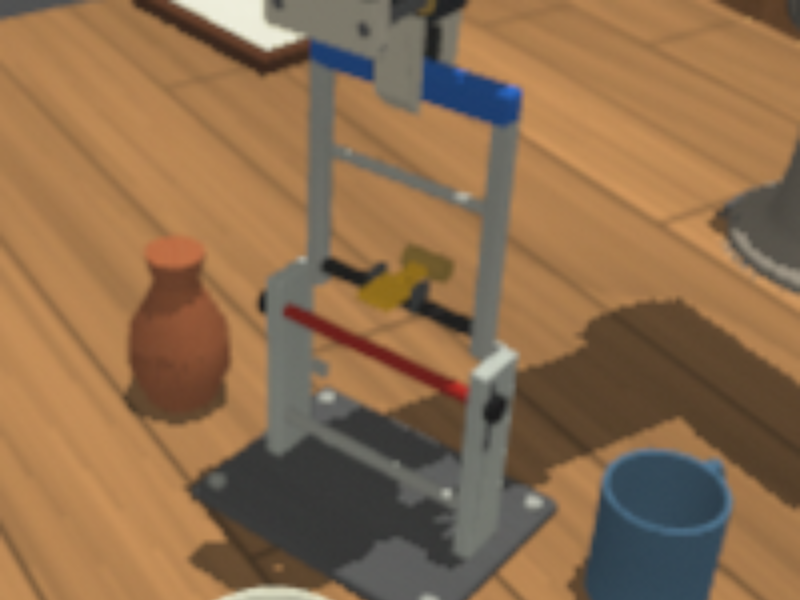

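The section is up 120 mm, with the yellow lock (crop 400,285) level and clear above the red rung (crop 375,350). I'm lowering it to about 8 mm above the expected seat, then going slowly.

```bash
python3 -m creep '0 0 -0.003 0 0 0 0;0 0 -0.004 0 0 0 0;0 0 -0.004 0 0 0 0;0 0 -0.004 0 0 0 0;0 0 -0.004 0 0 0 0;0 0 -0.003 0 0 0 0;0 0 -0.002 0 0 0 0;0 0 0 0 0 0 0';  python3 -m creep '0 0 -0.0005 0 0 0 0;0 0 -0.0005 0 0 0 0;0 0 -0.0005 0 0 0 0;0 0 -0.0005 0 0 0 0'
```

```text
time: 6.28
tool_pos: [532.6, 71.5, 334.9]
tcp_rot: [-3.141, -0.0, 1.925]
contact_force: [-6.1, -2.5, -5.5]
grip_width: 13.8
finger_force: 30.0
time: 6.62
tool_pos: [532.6, 71.5, 333.4]
tcp_rot: [-3.141, 0.0, 1.925]
contact_force: [-6.8, -1.5, -5.6]
grip_width: 13.6
finger_force: 30.0
```

```bash
python3 -m creep '0 0 -0.0005 0 0 0 0;0 0 -0.0005 0 0 0 0;0 0 -0.0005 0 0 0 0'
```

```text
time: 6.87
tool_pos: [532.6, 71.5, 331.9]
tcp_rot: [-3.141, -0.0, 1.925]
contact_force: [-5.5, -2.5, -5.9]
grip_width: 13.9
finger_force: 30.0
```

```bash
python3 -m creep '0 0 -0.0004 0 0 0 0;0 0 -0.0004 0 0 0 0;0 0 -0.0004 0 0 0 0'
```

```text
time: 7.12
tool_pos: [532.6, 71.5, 330.7]
tcp_rot: [-3.141, -0.0, 1.925]
contact_force: [-6.3, -2.0, -5.0]
grip_width: 13.8
finger_force: 30.0
```

```bash
python3 -m creep '0 0 -0.0004 0 0 0 0;0 0 -0.0004 0 0 0 0;0 0 0 0 0 0 0'
```

```text
time: 7.37
tool_pos: [532.6, 71.5, 329.8]
tcp_rot: [-3.141, -0.0, 1.925]
contact_force: [-6.4, -1.7, -5.9]
grip_width: 13.9
finger_force: 30.0
```

```bash
python3 -m creep '0 0 -0.0004 0 0 0 0;0 0 -0.0004 0 0 0 0;0 0 -0.0003 0 0 0 0'
```

```text
time: 7.62
tool_pos: [532.6, 71.6, 328.7]
tcp_rot: [-3.141, -0.0, 1.925]
contact_force: [-6.6, -2.4, -5.1]
grip_width: 13.6
finger_force: 30.0
```

```bash
python3 -m creep '0 0 -0.0004 0 0 0 0;0 0 -0.0004 0 0 0 0;0 0 0 0 0 0 0'
```

```text
time: 7.87
tool_pos: [532.6, 71.6, 327.9]
tcp_rot: [-3.141, -0.0, 1.925]
contact_force: [-6.3, -2.4, -6.4]
grip_width: 13.6
finger_force: 30.0
```

```bash
python3 -m creep '0 0 -0.0004 0 0 0 0;0 0 -0.0004 0 0 0 0;0 0 0 0 0 0 0'
```

```text
time: 8.12
tool_pos: [532.6, 71.6, 327.1]
tcp_rot: [-3.141, -0.0, 1.925]
contact_force: [-6.1, -1.7, -6.0]
grip_width: 13.9
finger_force: 30.0
```

```bash
python3 -m creep '0 0 -0.0004 0 0 0 0;0 0 -0.0004 0 0 0 0;0 0 0 0 0 0 0'
```

```text
time: 8.37
tool_pos: [532.6, 71.6, 326.5]
tcp_rot: [-3.141, 0.0, 1.925]
contact_force: [-6.3, -2.1, -3.3]
grip_width: 14.0
finger_force: 30.0
```

Touch: the load is starting to transfer. I'll ease down a little more and hold.

```bash
python3 -m creep '0 0 -0.0003 0 0 0 0;0 0 -0.0002 0 0 0 0;0 0 0 0 0 0 0;0 0 0 0 0 0 0'
```

```text
time: 8.7
tool_pos: [532.6, 71.5, 326.3]
tcp_rot: [-3.141, 0.0, 1.925]
contact_force: [-6.9, -2.0, -3.3]
grip_width: 14.0
finger_force: 30.0
```

```bash
python3 -m creep '0 0 -0.0003 0 0 0 0;0 0 -0.0003 0 0 0 0;0 0 0 0 0 0 0;0 0 0 0 0 0 0'
```

```text
time: 9.03
tool_pos: [532.5, 71.5, 326.0]
tcp_rot: [3.141, 0.0, 1.925]
contact_force: [-8.5, -1.4, -1.8]
grip_width: 14.0
finger_force: 30.0
```

```bash
python3 -m creep '0 0 -0.0003 0 0 0 0;0 0 -0.0003 0 0 0 0;0 0 0 0 0 0 0;0 0 0 0 0 0 0;0 0 0 0 0 0 0;0 0 0 0 0 0 0'
```

```text
time: 9.53
tool_pos: [532.5, 71.6, 325.7]
tcp_rot: [3.141, 0.0, 1.926]
contact_force: [-8.6, -2.5, 0.8]
grip_width: 14.1
finger_force: 30.0
```

The rung now carries the full weight, about 6 N. I'm holding briefly, then opening and checking.

```bash
python3 -m creep '0 0 0 0 0 0 0;0 0 0 0 0 0 0;0 0 0 0 0 0 0;0 0 0 0 0 0 60;0 0 0 0 0 0 60;0 0 0 0 0 0 60;0 0 0 0 0 0 60;0 0 0 0 0 0 60';python3 -m creep '0 0 0 0 0 0 60;0 0 0 0 0 0 60;0 0 0 0 0 0 60;0 0 0 0 0 0 60'
```

```text
time: 10.2
tool_pos: [533.6, 71.6, 324.2]
tcp_rot: [3.14, 0.001, 1.925]
contact_force: [-0.1, -0.1, 0.6]
grip_width: 42.7
finger_force: 0.0
time: 10.53
tool_pos: [533.1, 71.6, 323.5]
tcp_rot: [3.142, -0.0, 1.925]
contact_force: [0.1, 0.1, 0.1]
grip_width: 54.8
finger_force: 0.0
```

```bash
python3 -m creep '0 0 0.005 0 0 0 60;0 0 0.015 0 0 0 60;0 0 0.02 0 0 0 60;0 0 0.02 0 0 0 60;0 0 0.02 0 0 0 60;0 0 0.02 0 0 0 60;0 0 0 0 0 0 60;0 0 0 0 0 0 60'
python3 - <<'E'
from h import *
im=viewer.capture("scene");cv2.imwrite("pics/s3.png",cv2.resize(cv2.cvtColor(im[110:270,190:390],cv2.COLOR_RGB2BGR),None,fx=4,fy=4)[:600])
E
```

```text
time: 11.2
tool_pos: [533.2, 71.6, 424.6]
tcp_rot: [3.139, 0.001, 1.925]
contact_force: [0.0, -0.2, -1.2]
grip_width: 55.2
finger_force: 0.0
```

View pics/s3.png

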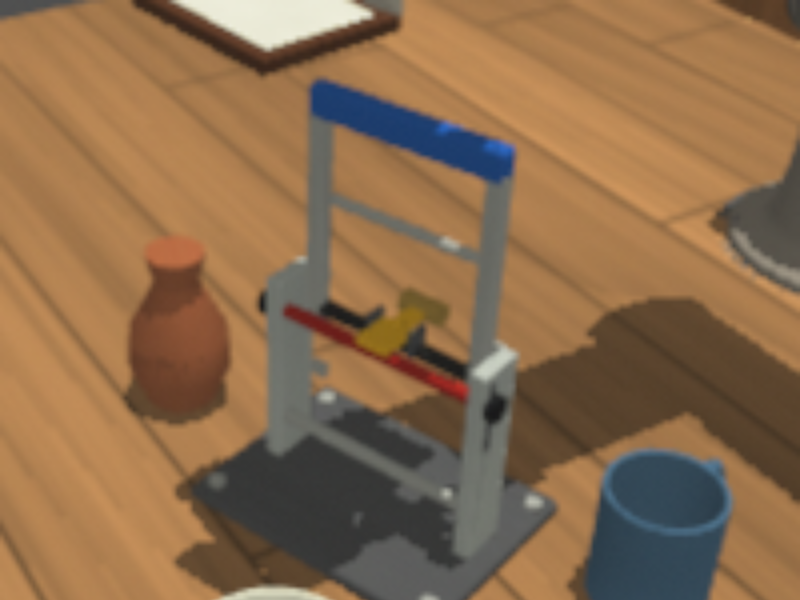

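The lock arm (crop 385,335) sits on the red rung, the section stands by itself, the gripper is clear, and the vase and mug in view haven't moved.

```bash
python3 -c "
from plant import order; print(order.close_job())"
```

```text
the job is handed in; nothing more can be done
None
```

I raised the sliding section 120 mm, lowered it gently until the lock seated on the red rung and carried its weight, then let go and handed the job in at about 11 s; no pass/fail result came back.

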